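# Shut the open quarter-turn fastener on the science-bench service box

### The arm

A 6-joint arm with a two-finger parallel gripper is mounted at the origin on the work surface. World frame = base frame: x ahead of the robot, y to its left, z up, the work surface at z = 0. Lengths are in m, angles in degrees, forces in N, time in s.
With the tool pointing down it reaches from about 0.35 to 0.925 m from the base axis. Payload 6.4 kg.
Tool frame: the origin (TCP) lies between the finger pads; the fingertips stand 14 mm ahead of it and the grasp point (between the pads) lies 5 mm behind it; z points along the fingers, x is the direction in which the jaws open and shut, and the axes are right-handed (so a half turn about z gives the same grasp; the last joint's range is limited). The gripper opens to 94 mm and grips with 3 to 60 N. Pads are 16 mm wide; open, the fingers measure 119 mm over their backs; the gripper's body (75 mm by 177 mm) begins 78 mm behind the grasp point.
Start: joints at [53.852, 14.043, 89.255, -0, 76.702, -9.975], TCP at [0.287, 0.583, 0.183] pointing down, gripper open.
Joint ranges: [-179.41, 179.41], [-58.25, 129.5], [7.25, 145.43], [-54.29, 234.29], [11.92, 165.04], [-157.13, 157.13]. Speed limits (degrees/s): [147.25, 147.25, 180, 180, 180, 180].

### API

Orientations are given as [roll, pitch, yaw] about the fixed x, y, z axes, in that order (R = Rz(yaw) Ry(pitch) Rx(roll)).
In Python, from workcell import r, vision, ticket gives the robot as it stands.
- The arm moves only by the shell command python3 -m crank 'ROWS' [FORCE]. ROWS is JSON, a list of rows, each an object of numbers: "x", "y", "z": the shift along the tool's x, y, z in m; "ax", "ay", "az": the turn, a rotation vector about the tool's x, y, z in rad; "hand": the gripper's target within -1 to 1 (shut at 1, half-way at 0, fully open at -1). In form: [{"x": .., "y": .., "z": .., "ax": .., "ay": .., "az": .., "hand": ..}, ...]. A call has 1 to 10 rows; each row is the pose to reach, as a shift and turn from the pose commanded when the call began, along the tool's axes at that moment; what a row does not reach only later rows make up. A row lasts 1/8 s, in which the tool goes at most 62.5 mm and 10.7 degrees, less where a joint would pass 70% of its speed; a pose out of reach is approached as far as the arm can. A call with a gripper value outside its range is refused whole. The fingers move at their own pace and stop on an object; FORCE is the grip in N (left out, the last holds). Time passes only in rows, so rows that repeat a pose let the fingers close. It gives the time, the measured TCP pose, the force and the opening at its end, in the units of the state.
- r.get_obs(): the state, without advancing time (a new reading comes with each control period).
- vision.get_image(name): name is "scene" or "top" or "wrist"; returns the picture (400x640x3 uint8, red, green, blue); there is no depth.
- vision.camera_model(name): a dict with "camera_matrix" (3x3 intrinsics, pixels), "D" ([k1, k2, p1, p2, k3] as OpenCV has them; the pictures are not rectified), "world_from_camera" (4x4, takes a point from camera to world coordinates). Camera axes: x right, y down, z forward; pixel columns grow to the right and rows downward; lengths in m; the calibration is good to about 2 mm. A picture is of the moment at which its call begins: read the wrist's pose just before it. camera_model takes no time and is no camera call; for the wrist camera it gives the pose at the moment of the call.
- ticket.finish_job(): hands the job in, once; it reports no verdict.
Trained networks look in the newest picture that a camera, given by its name, has taken for a name from the list of things; names that differ only in an ending like _2 or _b are one class to them, and where a whole thing is asked for, a point or a joint stands for the part that bears it (a point fixed in the world has none). Each returns a list of dicts, best first, with "confidence" (0 to 1); they miss things now and then, are a little off and sometimes report something else, mostly with a low value. They report only what shows in the picture. A call takes as long as a camera call. They do not tell look-alikes from the thing itself.
- vision.look_for(target, camera): "bbox" ([left, top, right, bottom] in pixels, round what is visible of it).
- vision.tip_of(target, camera): "at" ([column, row] in pixels: a listed point, or the origin of a listed thing).
The state is a dict: "time_s": time; "joint_pos": joint angles; "joint_velocities": joint speeds; "joint_torque": joint torques, N m; "position": TCP position; "tool_rot": TCP orientation; "wrist_force": force on the tool from outside, world axes, zero at the start; "wrist_torque": the same for the moment, N m; "grip_width": opening from 0.0 (shut) to 1.0 (fully open).
Only numpy, scipy, OpenCV 4.12 (cv2) and the standard library are available. Lean on these libraries where they do the work, as an engineer would, in place of code of your own. Each camera call takes 0.05 s, during which the arm holds its last target.

### The job

One of the two red wing fasteners on the service box's access panel has been left undone: it stands higher than its neighbour and its wing lies along the panel's long side. Push it down and turn it a quarter turn clockwise until it catches and stays down, then let go. Leave the other fastener shut and do not knock over the white bottle.

Things in the scene. Friction and masses are not known exactly. Their poses are not given: they have to be found in the camera images.
- open_head (a point): centre of the undone fastener's red wing: an upright plate 44 mm long, 14 thick, 30 high, white line along its top, on a 14 mm steel stem; the vertical turning axis passes through it. x across the wing's thickness, y along its length, z up. Undone it is 103 mm above the bench. Around the stem a flat collar 46 mm wide, 4 mm high; even fully down the wing stays 14 mm clear of the panel.
- open_press (a joint): how far the undone fastener is pushed down, in m: 0 undone, 0.014 fully down. A spring resists (3 N at the top, 8 N fully down). A hidden cross pin in a slot prevents turning until it is pressed at least 0.0115; turned a quarter and let go, it rises into a notch and stays at about 0.0085, wing centre about 94.5 mm above the bench.
- open_turn (a joint): turn of the undone fastener in rad: 0 to 0.04 undone (wing along the panel's long side), growing clockwise seen from above, stop at 1.57 (wing across the panel, in line with two white ticks beside the collar). It catches beyond about 1.32. Pressed down, it turns with under 0.1 N m.
- shut_turn (a joint): turn of the other, identical fastener, already shut, to be left alone: 1.45 to 1.57, wing across the panel. It stands 130 mm from the undone one along the panel's long centre line, on either side, 8.5 mm lower. Both are on a fixed grey box 300 x 170 mm, 60 mm high, with an aluminium panel on top; the two stand 65 mm either side of its centre.
- bottle: white plastic bottle, blue cap, loose, 68 mm in diameter, 190 mm high, upright on the bench near the box; origin at the centre of its underside, z up. Two brown paper cups (88 mm wide, 75 high) and a white mortar bowl (100 wide, 55 high) also stand round the box. All their axes are at least 140 mm from that of the undone fastener.
Things that resemble listed ones, but are neither listed nor needed, are in the scene too. Of the things like the bottle, leave any that is green; of the rest the larger one is meant.

How it is judged (in metres and radians):
At the end, for the whole second after the job is handed in: the fastener that was undone is turned at least 1.3 rad (75 degrees) clockwise and stays down by itself, its wing's centre less than 98 mm above the work surface; the other fastener is still shut (turn over 1.3 rad); the bottle stands upright (within 0.3 rad) (value of joint each of open_turn, shut_turn above 1.3 rad and height (world z) of open_head below 0.098 m and angle between bottle's own z axis and vertical below 0.3 rad); the robot touches nothing.
It fails at once if the fastener that was already shut is turned open (its turn falls below 1.2 rad) (value of joint shut_turn below 1.2 rad).
It fails at once if the bottle is knocked over (tilts more than 0.6 rad) (angle between bottle's own z axis and vertical above 0.6 rad).
It also fails if it takes over 35 s, if anything falls off the work surface, if the arm or the gripper's body presses on something with over 40 N, if the wrist force passes 120 N, or if a joint passes its speed limit or range.

## Working session

There is one attempt and no reset: what is moved stays moved. The work goes in short steps, Python scripts to look and compute and a shell command to move; the robot and the scene stay as the last step left them, time stands still between calls to the robot, and variables do not carry over. Pictures are saved under pics/ and viewed, and the job is handed in when it is done.

```bash
mkdir -p pics; ls
python3 - <<'E'
from workcell import r, vision
import cv2
print(r.get_obs())
for n in ["scene","top","wrist"]:
    im=vision.get_image(n); cv2.imwrite(f"pics/{n}0.png",im[:,:,::-1])
    m=vision.camera_model(n); print(n,m)
    print(vision.tip_of("open_head",n)); print(vision.look_for("open_head",n)); print(vision.tip_of("bottle",n))
print(r.get_obs()["time_s"])
E
```

```text
pics
{'time_s': 0.0, 'joint_pos': array([ 5.38507328e+01,  1.40839777e+01,  8.93243633e+01, -1.00193709e-03,
        7.67016287e+01, -9.97545431e+00]), 'joint_velocities': array([ 0.01490189, -0.03277764, -0.03491886,  0.05931227,  0.12727546,
        0.05172495]), 'joint_torque': array([ 1.46665434e-04, -4.15837133e+01, -3.14601517e+01,  6.84971851e-02,
        3.32265731e-02, -1.42352233e-04]), 'position': array([0.28632798, 0.5828193 , 0.18145213]), 'tool_rot': array([-1.79981910e+02,  1.08476004e-01,  6.38264356e+01]), 'wrist_force': array([ 0.84160565,  0.02771581, -0.10738822]), 'wrist_torque': array([-0.05424638, -0.06967606, -0.00646283]), 'grip_width': 1.0010117706678046}
scene {'camera_matrix': array([[495.28073098,   0.        , 322.91225244],
       [  0.        , 495.28073098, 209.22111699],
       [  0.        ,   0.        ,   1.        ]]), 'D': array([0.02789997, 0.        , 0.        , 0.        , 0.        ]), 'world_from_camera': array([[-0.55490673,  0.51539136, -0.6530316 ,  1.2714447 ],
       [ 0.83189418,  0.33855134, -0.43969884,  0.53206603],
       [-0.005
[... 1082 characters left out ...]
, 'confidence': 0.67}, {'at': [249.3, 210.1], 'confidence': 0.57}]
wrist {'camera_matrix': array([[343.94836581,   0.        , 317.98268599],
       [  0.        , 343.94836581, 200.29612488],
       [  0.        ,   0.        ,   1.        ]]), 'D': array([-0.07552047,  0.        ,  0.        ,  0.        ,  0.        ]), 'world_from_camera': array([[ 4.41776432e-01,  8.72195429e-01,  2.10020757e-01,
         2.26100148e-01],
       [ 8.97124805e-01, -4.29713253e-01, -1.02535867e-01,
         6.12294079e-01],
       [ 8.17388290e-04,  2.33712760e-01, -9.72305342e-01,
         3.84019567e-01],
       [ 0.00000000e+00,  0.00000000e+00,  0.00000000e+00,
         1.00000000e+00]])}
[]
[]
[]
0.6
```

View pics/scene0.png

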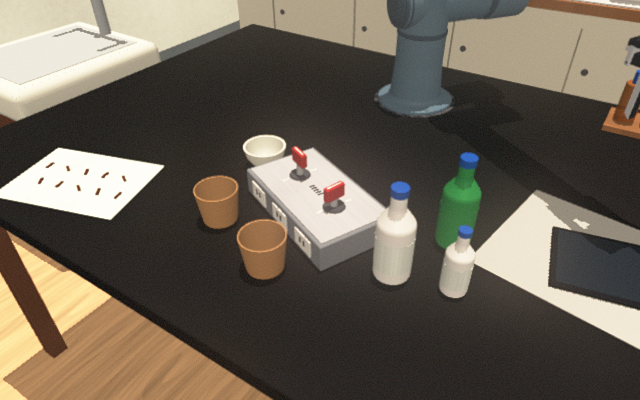

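View pics/top0.png

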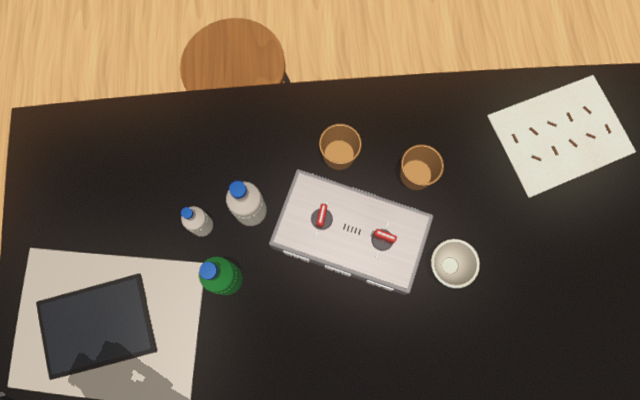

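Run:
```python
import cv2
a=cv2.imread("pics/top0.png")[130:330,170:450]; cv2.imwrite("pics/topz.png",cv2.resize(a,None,fx=2.8,fy=2.8,interpolation=cv2.INTER_CUBIC))
a=cv2.imread("pics/scene0.png")[110:310,230:500]; cv2.imwrite("pics/scenez.png",cv2.resize(a,None,fx=2.8,fy=2.8,interpolation=cv2.INTER_CUBIC))
```

```text
(no output)
```

View pics/topz.png

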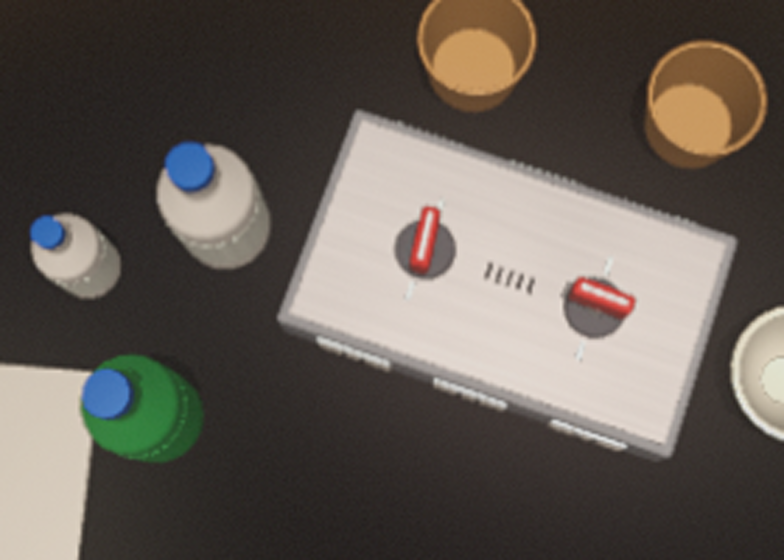

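View pics/scenez.png

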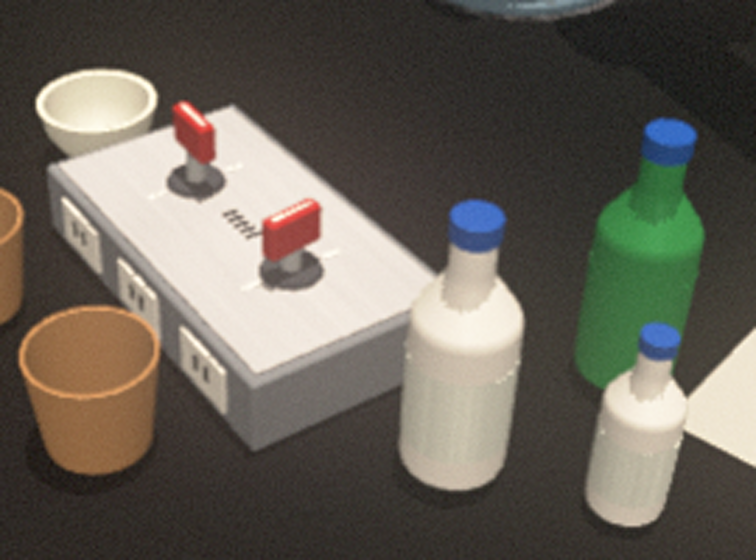

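The top view shows the undone fastener at about (384,235), with its wing along the long side. The shut one is at (321,216). The larger white bottle is at (246,203). Next I'll measure positions.

```bash
cat > h.py <<'E'
import numpy as np, cv2
def ray(m,p):
    K=np.array(m["camera_matrix"]);D=np.array(m["D"]);T=np.array(m["world_from_camera"])
    u=cv2.undistortPoints(np.array([[p]],float),K,D)[0,0]
    return T[:3,3],T[:3,:3]@np.array([u[0],u[1],1])
def atz(m,p,z):
    o,d=ray(m,p); return o+d*(z-o[2])/d[2]
def tri(m1,p1,m2,p2):
    o1,d1=ray(m1,p1);o2,d2=ray(m2,p2)
    s=np.linalg.lstsq(np.c_[d1,-d2],o2-o1,rcond=None)[0]
    a,b=o1+s[0]*d1,o2+s[1]*d2
    return (a+b)/2,np.linalg.norm(a-b)
def proj(m,P):
    T=np.linalg.inv(np.array(m["world_from_camera"]))
    return cv2.projectPoints(np.array(P,float).reshape(-1,3),cv2.Rodrigues(T[:3,:3])[0],T[:3,3],np.array(m["camera_matrix"]),np.array(m["D"]))[0][:,0]
E
python3 - <<'E'
from h import *; from workcell import vision
np.set_printoptions(precision=4,suppress=True)
mt=vision.camera_model("top");ms=vision.camera_model("scene")
print(tri(mt,(383.8,233.1),ms,(300.2,156.6)), atz(mt,(383.8,233.1),.103),atz(ms,(300.2,156.6),.103))
c=lambda x,y:(x/2.8+170-.3,y/2.8+130-.3)
A,B=atz(mt,c(580,291),.118),atz(mt,c(632,302),.118)
print("line",A,B,(A+B)/2,np.degrees(np.arctan2(*(B-A)[1::-1])))
for n,p in dict(c_open=(594,307),tick1=(608,265),tick2=(580,352),c_shut=(425,249),st1=(440,203),st2=(408,293)).items():
    print(n,atz(mt,c(*p),.064 if n[0]=='c' else .0605))
for p in [(359,112),(735,240),(668,457),(281,320)]: print("corner",atz(mt,c(*p),.06))
s=lambda x,y:(x/2.8+230-.3,y/2.8+110-.3)
print("scene collar",atz(ms,s(197,181),.064),atz(ms,s(291,268),.064))
print("scene line",atz(ms,s(182,106),.118),atz(ms,s(210,137),.118))
# bottle etc
print("bottle base",atz(ms,(392,275),0),"green",atz(ms,(455,240),0))
E
```

```text
(array([0.5824, 0.0098, 0.1051]), np.float64(0.005633856169343447)) [0.5842 0.007  0.103 ] [0.579  0.0107 0.103 ]
line [0.5819 0.0226 0.118 ] [ 0.5714 -0.0122  0.118 ] [0.5767 0.0052 0.118 ] -106.75096097847732
c_open [0.578  0.0068 0.064 ]
tick1 [ 0.6084 -0.0071  0.0605]
tick2 [0.5468 0.0198 0.0605]
c_shut [0.6301 0.1248 0.064 ]
st1 [0.6642 0.111  0.0605]
st2 [0.5994 0.1396 0.0605]
corner [0.7386 0.1655 0.06  ]
corner [ 0.6194 -0.1026  0.06  ]
corner [ 0.4674 -0.035   0.06  ]
corner [0.587  0.2325 0.06  ]
scene collar [0.5856 0.0134 0.064 ] [0.6365 0.1294 0.064 ]
scene line [ 0.5762 -0.0046  0.118 ] [0.5995 0.037  0.118 ]
bottle base [0.6812 0.2834 0.    ] green [0.5295 0.3417 0.    ]
```

```bash
python3 -m crank '[{"z":-0.06},{"z":-0.12},{"x":-0.05,"y":0.06,"z":-0.12,"az":0.18},{"x":-0.387,"y":0.517,"z":-0.12,"az":1.53},{"x":-0.387,"y":0.517,"z":-0.12,"az":1.53},{"x":-0.387,"y":0.517,"z":-0.12,"az":1.53},{"x":-0.387,"y":0.517,"z":-0.12,"az":1.53},{"x":-0.387,"y":0.517,"z":-0.12,"az":1.53},{"x":-0.387,"y":0.517,"z":-0.12,"az":1.53},{"x":-0.387,"y":0.517,"z":-0.12,"az":1.53}]'
```

```text
invalid input
```

```bash
python3 -m crank '[{"x":0,"y":0,"z":-0.06,"ax":0,"ay":0,"az":0,"hand":-1},{"x":0,"y":0,"z":-0.12,"ax":0,"ay":0,"az":0,"hand":-1}]'; python3 -m crank --help
```

```text
time_s: 0.85
position: [0.2864, 0.5829, 0.3033]
tool_rot: [-180.0, 0.1, 63.8]
wrist_force: [0.2, 0.1, 0.3]
grip_width: 0.998invalid input: not JSON, or not a number
```

All keys are required in every row. The tool is up now, so I'll move above the fastener.

```bash
python3 -m crank '[{"x":-0.387,"y":0.517,"z":0,"ax":0,"ay":0,"az":1.53,"hand":-1},{"x":-0.387,"y":0.517,"z":0,"ax":0,"ay":0,"az":1.53,"hand":-1},{"x":-0.387,"y":0.517,"z":0,"ax":0,"ay":0,"az":1.53,"hand":-1},{"x":-0.387,"y":0.517,"z":0,"ax":0,"ay":0,"az":1.53,"hand":-1},{"x":-0.387,"y":0.517,"z":0,"ax":0,"ay":0,"az":1.53,"hand":-1},{"x":-0.387,"y":0.517,"z":0,"ax":0,"ay":0,"az":1.53,"hand":-1},{"x":-0.387,"y":0.517,"z":0,"ax":0,"ay":0,"az":1.53,"hand":-1},{"x":-0.387,"y":0.517,"z":0,"ax":0,"ay":0,"az":1.53,"hand":-1},{"x":-0.387,"y":0.517,"z":0,"ax":0,"ay":0,"az":1.53,"hand":-1},{"x":-0.387,"y":0.517,"z":0,"ax":0,"ay":0,"az":1.53,"hand":-1}]'
```

```text
time_s: 2.1
position: [0.5712, 0.0245, 0.3028]
tool_rot: [-180.0, -0.0, -23.9]
wrist_force: [0.4, 0.8, -0.0]
grip_width: 1.0
```

```bash
python3 -m crank '[{"x":0,"y":0,"z":0,"ax":0,"ay":0,"az":0,"hand":-0.4}]'
```

```text
time_s: 2.22
position: [0.5715, 0.023, 0.302]
tool_rot: [180.0, 0.0, -24.1]
wrist_force: [0.4, -0.1, 0.6]
grip_width: 0.927
```

Run:
```python
from h import *; from workcell import vision,r
np.set_printoptions(precision=4,suppress=True)
o=r.get_obs();print(o["position"],o["tool_rot"])
m=vision.camera_model("wrist")
im=vision.get_image("wrist"); cv2.imwrite("pics/w1.png",im[:,:,::-1])
np.save("w1.npy",m["world_from_camera"])
print(vision.tip_of("open_head","wrist"),vision.look_for("open_head","wrist"))
print(proj(m,[[.58,.008,.103],[.58,.008,.064],[.63,.125,.095]]), m["world_from_camera"])
```

```text
[0.5715 0.023  0.302 ] [179.9682   0.0376 -24.1496]
[] [{'bbox': [322.2, 165.5, 339.0, 208.4], 'confidence': 0.85}]
[[329.645  184.6589]
 [328.6558 178.9798]
 [328.1094  73.0969]] [[ 0.9122 -0.3985 -0.0956  0.599 ]
 [-0.4099 -0.8871 -0.2123  0.0837]
 [-0.0002  0.2329 -0.9725  0.5035]
 [ 0.      0.      0.      1.    ]]
```

View pics/w1.png

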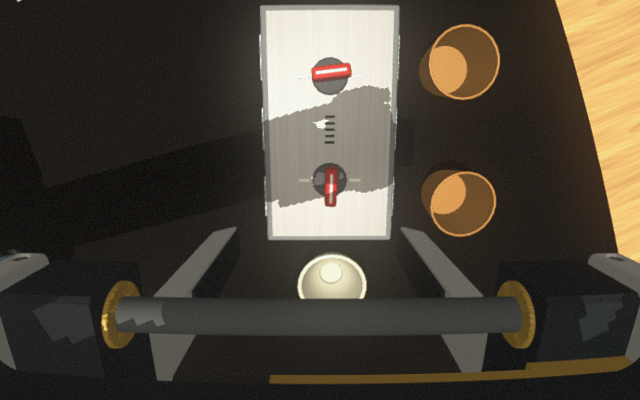

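Run:
```python
import cv2
a=cv2.imread("pics/w1.png")[140:230,280:390]; a=cv2.convertScaleAbs(a,alpha=1.6); cv2.imwrite("pics/w1z.png",cv2.resize(a,None,fx=6.5,fy=6.5,interpolation=cv2.INTER_CUBIC))
```

```text
(no output)
```

View pics/w1z.png

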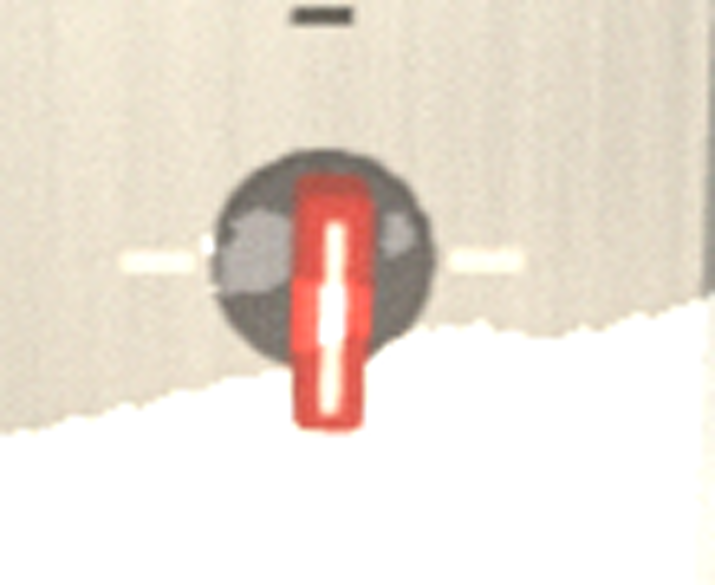

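Run:
```python
from h import *; from workcell import vision,r
np.set_printoptions(precision=4,suppress=True)
m=vision.camera_model("wrist"); m["world_from_camera"]=np.load("w1.npy")
c=lambda x,y:(x/6.5+280-.4,y/6.5+140-.4)
print("collar",atz(m,c(324,260),.064)); t1,t2=atz(m,c(121,262),.06),atz(m,c(523,262),.06)
print("ticks mid",(t1+t2)/2,"ang",np.degrees(np.arctan2(*(t2-t1)[1::-1])))
A,B=atz(m,c(336,218),.118),atz(m,c(328,417),.118)
print("line",A,B,(A+B)/2,np.linalg.norm(A-B),np.degrees(np.arctan2(*(A-B)[1::-1])))
print("collar width",np.linalg.norm(atz(m,c(213,260),.064)-atz(m,c(435,260),.064)))
```

```text
collar [0.5806 0.0068 0.064 ]
ticks mid [0.5799 0.0059 0.06  ] ang -24.176650237469534
line [0.5878 0.0222 0.118 ] [ 0.5721 -0.0099  0.118 ] [0.5799 0.0062 0.118 ] 0.035728453727816606 64.02841289120285
collar width 0.04426756342310225
```

```bash
python3 -m crank '[{"x":0.0145,"y":0.0115,"z":0.06,"ax":0,"ay":0,"az":0.03,"hand":-0.4},{"x":0.0145,"y":0.0115,"z":0.12,"ax":0,"ay":0,"az":0.03,"hand":-0.4},{"x":0.0145,"y":0.0115,"z":0.12,"ax":0,"ay":0,"az":0.03,"hand":-0.4},{"x":0.0145,"y":0.0115,"z":0.12,"ax":0,"ay":0,"az":0.03,"hand":-0.4}]'
python3 - <<'E'
from h import *; from workcell import vision,r
np.set_printoptions(precision=4,suppress=True)
o=r.get_obs();print(o["position"],o["tool_rot"],o["grip_width"])
m=vision.camera_model("wrist")
im=vision.get_image("wrist"); cv2.imwrite("pics/w2.png",im[:,:,::-1])
np.save("w2.npy",m["world_from_camera"])
print(proj(m,[[.58,.0065,.103],[.58,.0065,.064],[.58,.0065,.118]]))
E
```

```text
time_s: 2.88
position: [0.5804, 0.011, 0.1854]
tool_rot: [-179.9, -0.2, -25.5]
wrist_force: [0.3, 0.6, 0.3]
grip_width: 0.7
[0.5804 0.011  0.1854] [-179.9349   -0.2067  -25.457 ] 0.7000681801292442
[[319.2718 203.7806]
 [318.9559 193.9996]
 [319.4163 208.2531]]
```

View pics/w2.png

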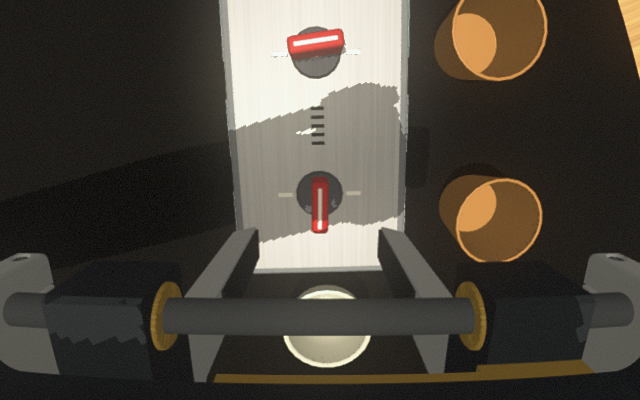

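```bash
python3 -m crank '[{"x":0.0015,"y":0.004,"z":0.02,"ax":0,"ay":0,"az":0.01,"hand":-0.4},{"x":0.0015,"y":0.004,"z":0.045,"ax":0,"ay":0,"az":0.01,"hand":-0.4},{"x":0.0015,"y":0.004,"z":0.065,"ax":0,"ay":0,"az":0.01,"hand":-0.4},{"x":0.0015,"y":0.004,"z":0.085,"ax":0,"ay":0,"az":0.01,"hand":-0.4},{"x":0.0015,"y":0.004,"z":0.085,"ax":0,"ay":0,"az":0.01,"hand":-0.4},{"x":0.0015,"y":0.004,"z":0.085,"ax":0,"ay":0,"az":0.01,"hand":-0.4}]'
python3 - <<'E'
from h import *; from workcell import vision,r
for n in ["wrist","top"]:
    im=vision.get_image(n)
    if n=="top": im=cv2.resize(im[150:330,260:500],None,fx=3,fy=3)
    cv2.imwrite(f"pics/{n}3.png",im[:,:,::-1])
print(r.get_obs()["position"])
E
```

```text
time_s: 3.68
position: [0.5794, 0.0058, 0.0982]
tool_rot: [-180.0, -0.1, -26.1]
wrist_force: [-0.2, -0.1, -0.4]
grip_width: 0.7
[0.57966439 0.00576754 0.09866197]
```

View pics/wrist3.png

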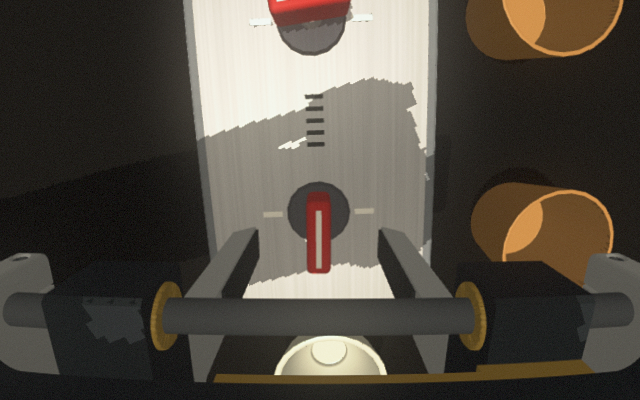

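View pics/top3.png

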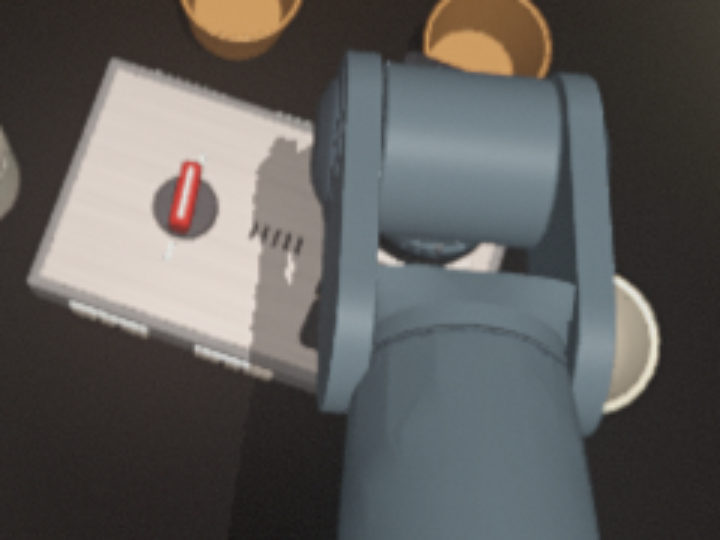

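The wing sits centred between the fingers at column 319, between fingers at about 258 and 380. I'll close the gripper.

```bash
python3 -m crank '[{"x":0,"y":0,"z":0,"ax":0,"ay":0,"az":0,"hand":0.2},{"x":0,"y":0,"z":0,"ax":0,"ay":0,"az":0,"hand":0.6},{"x":0,"y":0,"z":0,"ax":0,"ay":0,"az":0,"hand":1},{"x":0,"y":0,"z":0,"ax":0,"ay":0,"az":0,"hand":1},{"x":0,"y":0,"z":0,"ax":0,"ay":0,"az":0,"hand":1},{"x":0,"y":0,"z":0,"ax":0,"ay":0,"az":0,"hand":1},{"x":0,"y":0,"z":0,"ax":0,"ay":0,"az":0,"hand":1}]' 45
python3 - <<'E'
from h import *; from workcell import vision,r
cv2.imwrite("pics/w4.png",vision.get_image("wrist")[:,:,::-1])
o=r.get_obs();print(o["position"],o["wrist_force"],o["grip_width"])
E
```

```text
time_s: 4.65
position: [0.5788, 0.0059, 0.0975]
tool_rot: [180.0, 0.0, -26.1]
wrist_force: [-0.1, 0.6, -0.3]
grip_width: 0.012
[0.57877186 0.00592287 0.0975296 ] [-0.33347981 -0.04539219 -0.53379673] 0.007898167851189386
```

View pics/w4.png

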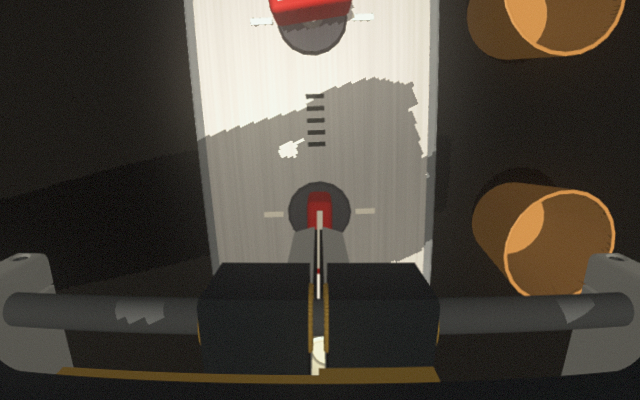

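```bash
python3 - <<'E'
from h import *; from workcell import vision,r
from scipy.spatial.transform import Rotation as R
np.set_printoptions(precision=3,suppress=True)
m=vision.camera_model("wrist");o=r.get_obs()
p=o["position"];Rm=R.from_euler("xyz",o["tool_rot"],degrees=True).as_matrix()
print(p,o["tool_rot"],o["grip_width"])
for nm,q in dict(tip=(0,0,.014),tipnear=(0,-.008,.014),tipfar=(0,.008,.014),oL=(-.033,-.008,.014),oR=(.033,-.008,.014),oRb=(.033,-.008,-.03)).items(): print(nm,p+Rm@q,proj(m,p+Rm@np.array(q)))
d=np.array([np.cos(np.radians(64)),np.sin(np.radians(64)),0]);a=np.array([.58,.0065,0])
for z in (.118,.088): print(z,[proj(m,a+[0,0,z]+s*d*.022) for s in (1,-1)])
T=np.linalg.inv(np.array(m["world_from_camera"]));print("tcp in cam",(T@np.r_[p,1]))
E
python3 - <<'E'
import cv2
for n in("w4","wrist3"):
    a=cv2.imread(f"pics/{n}.png")[170:330,240:400]; cv2.imwrite(f"pics/{n}z.png",cv2.resize(cv2.convertScaleAbs(a,alpha=2),None,fx=3.7,fy=3.7,interpolation=cv2.INTER_CUBIC))
E
```

```text
[0.579 0.006 0.098] [179.999   0.003 -26.128] 0.007898167851189386
tip [0.579 0.006 0.084] [[317.676 222.617]]
tipnear [0.582 0.013 0.084] [[317.664 210.821]]
tipfar [ 0.575 -0.001  0.084] [[317.687 234.208]]
oL [0.553 0.028 0.084] [[266.91  210.848]]
oR [ 0.612 -0.001  0.084] [[368.415 210.76 ]]
oRb [ 0.612 -0.001  0.128] [[380.326 232.641]]
0.118 [array([[319.087, 200.652]]), array([[319.255, 275.289]])]
0.088 [array([[318.914, 189.476]]), array([[319.071, 255.097]])]
tcp in cam [-0.     0.018  0.211  1.   ]
```

View pics/w4z.png

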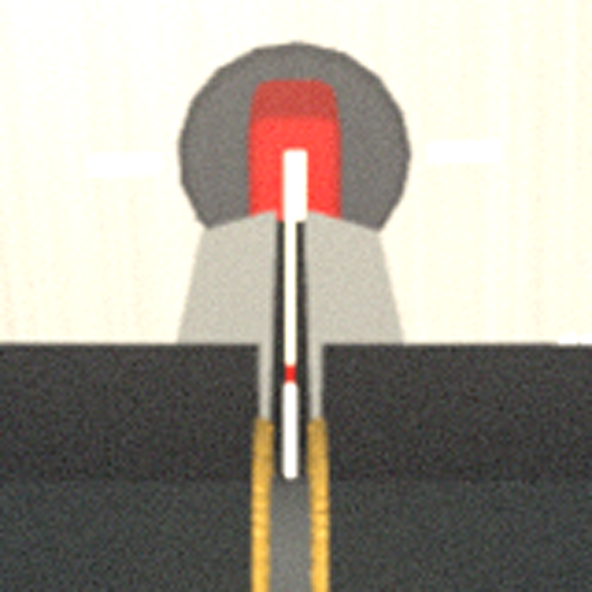

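View pics/wrist3z.png

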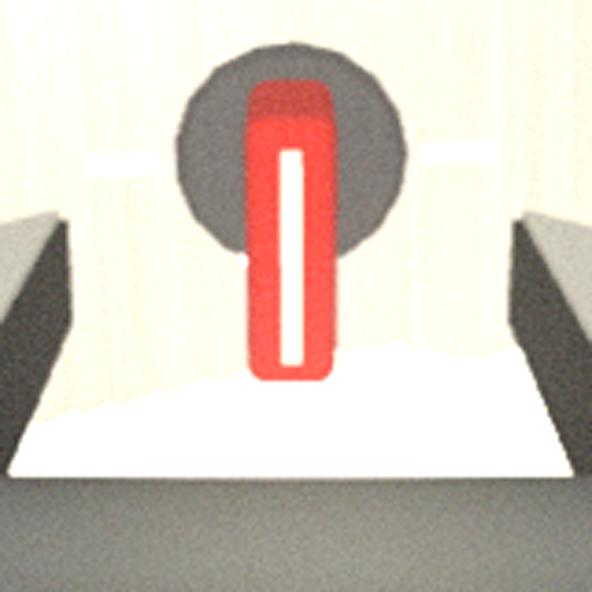

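The gripper shut to about 1 mm without taking the wing. Through the gap I can see the wing's top line, so the tips look higher than the stated geometry puts them. I'll check from the scene camera and run a PnP on the wrist view.

Run:
```python
from h import *; from workcell import vision,r
from scipy.spatial.transform import Rotation as R
np.set_printoptions(precision=4,suppress=True)
im=vision.get_image("scene"); 
cv2.imwrite("pics/s4z.png",cv2.resize(im[80:260,210:410],None,fx=3.3,fy=3.3,interpolation=cv2.INTER_CUBIC)[:,:,::-1])
ms=vision.camera_model("scene");o=r.get_obs();p=o["position"]
c=lambda q:((q[0]-210)*3.3,(q[1]-80)*3.3)
for nm,z in dict(tcp=p[2],tip=p[2]-.014,wingtop=.118,body=p[2]+.083).items():
    print(nm,c(proj(ms,[p[0],p[1],z])[0]))
m=vision.camera_model("wrist")
print(m["world_from_camera"])
a=np.array([.58,.0065,0])
for q in ([.58,.0065,.064],[.6329,.1253,.064]): print(proj(m,q))
T=np.linalg.inv(np.array(m["world_from_camera"]));Z=(T@[.58,.0065,.064,1])[2];print("collar Z",Z,"px width",344*.046/Z)
```

```text
tcp (np.float64(291.9698302217352), np.float64(257.81714578465244))
tip (np.float64(292.7745132772727), np.float64(276.7530507162709))
wingtop (np.float64(290.7676441255065), np.float64(229.55119519402072))
body (np.float64(286.8877272948055), np.float64(138.52120424488558))
[[ 0.8975 -0.4291 -0.102   0.6082]
 [-0.4411 -0.8729 -0.2087  0.0656]
 [ 0.0005  0.2323 -0.9726  0.2991]
 [ 0.      0.      0.      1.    ]]
[[318.8795 213.052 ]]
[[311.2409  15.7059]]
collar Z 0.2438666380798554 px width 64.88792450084274
```

View pics/s4z.png

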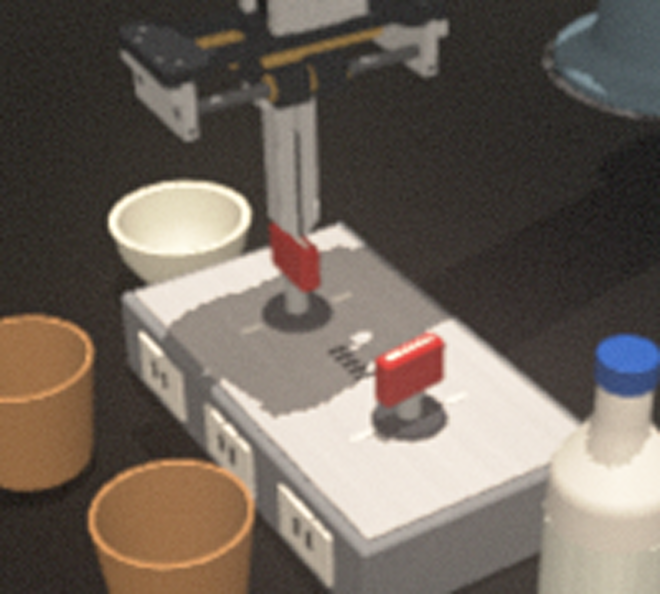

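In the scene view the closed fingertips end at about (300,238) in the crop, right at the wing's top. So the tips are really at z≈0.12, about 35 mm higher than the reported TCP implies. The horizontal alignment is good. I'll open, go down in small steps and check by camera.

```bash
python3 -m crank '[{"x":0,"y":0,"z":0,"ax":0,"ay":0,"az":0,"hand":0},{"x":0,"y":0,"z":0,"ax":0,"ay":0,"az":0,"hand":0},{"x":0,"y":0,"z":0,"ax":0,"ay":0,"az":0,"hand":0},{"x":0,"y":0,"z":0,"ax":0,"ay":0,"az":0,"hand":0},{"x":0,"y":0,"z":0.007,"ax":0,"ay":0,"az":0,"hand":0},{"x":0,"y":0,"z":0.013,"ax":0,"ay":0,"az":0,"hand":0},{"x":0,"y":0,"z":0.02,"ax":0,"ay":0,"az":0,"hand":0},{"x":0,"y":0,"z":0.02,"ax":0,"ay":0,"az":0,"hand":0}]'
cat > look.py <<'E'
import sys
from h import *; from workcell import vision,r
n=sys.argv[1]
im=vision.get_image("scene"); 
a=cv2.resize(im[120:200,250:350],None,fx=4,fy=4,interpolation=cv2.INTER_CUBIC)
b=cv2.resize(vision.get_image("wrist")[140:300,220:420],None,fx=2,fy=2,interpolation=cv2.INTER_CUBIC)
cv2.imwrite(f"pics/{n}.png",np.hstack([a,b])[:,:,::-1])
o=r.get_obs();print(o["time_s"],o["position"],o["tool_rot"],o["wrist_force"],o["wrist_torque"],o["grip_width"])
E
python3 look.py l5
```

```text
time_s: 5.75
position: [0.5781, 0.006, 0.0765]
tool_rot: [180.0, 0.1, -26.1]
wrist_force: [0.8, 0.9, -0.7]
grip_width: 0.5
5.85 [0.57876263 0.00591453 0.0774411 ] [ 1.79995068e+02  1.27407612e-02 -2.61251029e+01] [0.56746046 1.51994981 0.37868842] [-0.11350483  0.11380074 -0.03864719] 0.5016803022106193
```

View pics/l5.png

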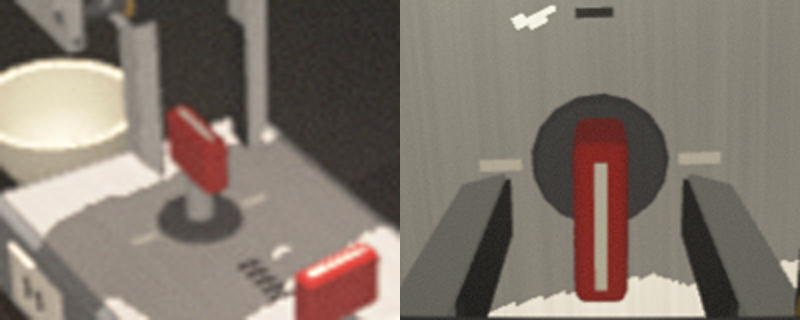

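```bash
python3 -m crank '[{"x":0,"y":0,"z":0.006,"ax":0,"ay":0,"az":0,"hand":0},{"x":0,"y":0,"z":0.011,"ax":0,"ay":0,"az":0,"hand":0},{"x":0,"y":0,"z":0.011,"ax":0,"ay":0,"az":0,"hand":0.5},{"x":0,"y":0,"z":0.011,"ax":0,"ay":0,"az":0,"hand":1},{"x":0,"y":0,"z":0.011,"ax":0,"ay":0,"az":0,"hand":1},{"x":0,"y":0,"z":0.011,"ax":0,"ay":0,"az":0,"hand":1},{"x":0,"y":0,"z":0.011,"ax":0,"ay":0,"az":0,"hand":1}]' 45; python3 look.py l6
```

```text
time_s: 6.72
position: [0.5794, 0.0057, 0.0668]
tool_rot: [-180.0, -0.1, -26.1]
wrist_force: [2.8, -1.0, -1.6]
grip_width: 0.142
6.825 [0.579384   0.00564013 0.06682741] [-1.79987928e+02 -8.56711999e-02 -2.61292737e+01] [ 2.46645528 -1.40034732 -1.2547365 ] [-0.27893034 -0.3981687   0.02531354] 0.14461163943753028
```

View pics/l6.png

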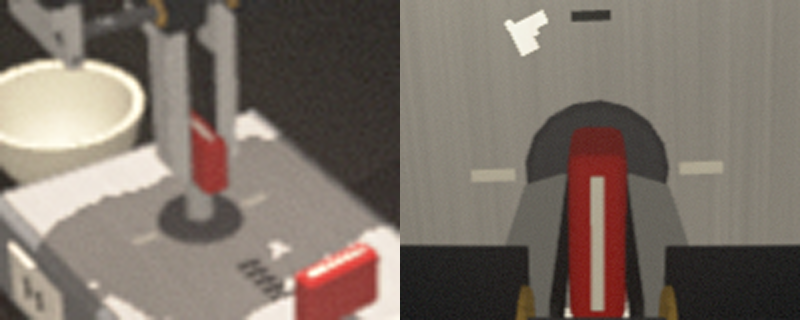

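The gripper now holds the wing: opening 0.144×94 ≈ 13.6 mm against a 14 mm wing. Next I'll press down.

```bash
python3 -m crank '[{"x":0,"y":0,"z":0.004,"ax":0,"ay":0,"az":0,"hand":1},{"x":0,"y":0,"z":0.008,"ax":0,"ay":0,"az":0,"hand":1},{"x":0,"y":0,"z":0.011,"ax":0,"ay":0,"az":0,"hand":1},{"x":0,"y":0,"z":0.0135,"ax":0,"ay":0,"az":0,"hand":1},{"x":0,"y":0,"z":0.0135,"ax":0,"ay":0,"az":0,"hand":1},{"x":0,"y":0,"z":0.0135,"ax":0,"ay":0,"az":0,"hand":1}]' 55; python3 look.py l7
```

```text
time_s: 7.58
position: [0.5795, 0.0057, 0.0538]
tool_rot: [-180.0, -0.1, -26.1]
wrist_force: [0.3, -1.5, 6.2]
grip_width: 0.149
7.675 [0.5794163  0.00569039 0.05380543] [-1.79994578e+02 -6.94092347e-02 -2.61227536e+01] [ 0.51665507 -1.94678742  6.74857446] [-0.27050932  0.09562752 -0.01226456] 0.14437024505497406
```

View pics/l7.png

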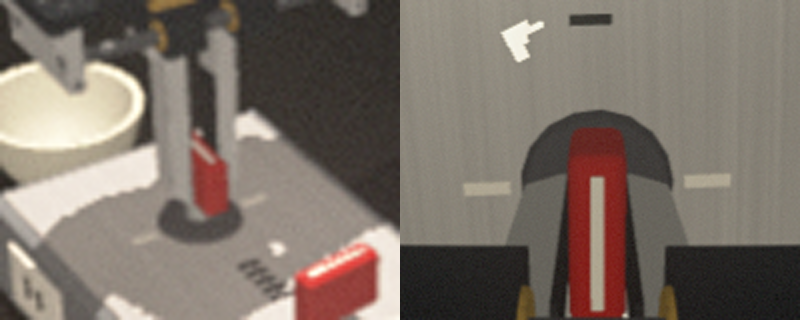

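The wing followed the tool down 13 mm and the spring pushes back with about 8 N, so it isn't slipping. I'll turn it clockwise by a quarter turn, watching the force.

```bash
python3 -m crank '[{"x":0,"y":0,"z":0.0005,"ax":0,"ay":0,"az":0.1,"hand":1},{"x":0,"y":0,"z":0.0005,"ax":0,"ay":0,"az":0.2,"hand":1},{"x":0,"y":0,"z":0.0005,"ax":0,"ay":0,"az":0.3,"hand":1}]'; python3 look.py l8
```

```text
time_s: 8.05
position: [0.5792, 0.0059, 0.0533]
tool_rot: [-180.0, -0.0, -43.5]
wrist_force: [-1.3, -0.7, 6.9]
grip_width: 0.143
8.15 [0.57923334 0.0058286  0.05334759] [-1.79979326e+02 -3.23634886e-02 -4.33957323e+01] [-1.20338311  0.30539415  6.46668977] [-0.21490633  0.27781549 -0.07231479] 0.1448010027859945
```

View pics/l8.png

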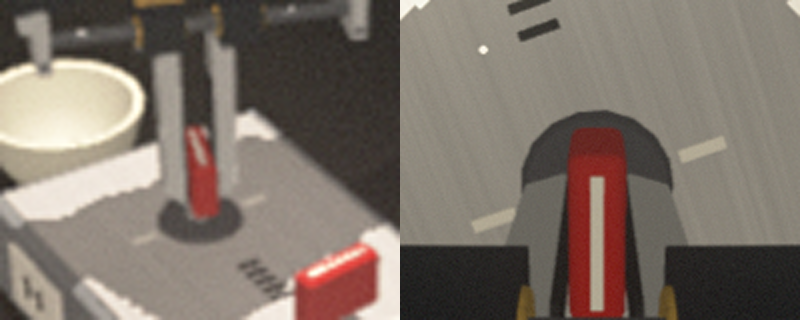

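The wing turns with the gripper at low torque, so I'll keep going.

```bash
python3 -m crank '[{"x":0,"y":0,"z":0,"ax":0,"ay":0,"az":0.15,"hand":1},{"x":0,"y":0,"z":0,"ax":0,"ay":0,"az":0.3,"hand":1},{"x":0,"y":0,"z":0,"ax":0,"ay":0,"az":0.45,"hand":1},{"x":0,"y":0,"z":0,"ax":0,"ay":0,"az":0.6,"hand":1},{"x":0,"y":0,"z":0,"ax":0,"ay":0,"az":0.75,"hand":1},{"x":0,"y":0,"z":0,"ax":0,"ay":0,"az":0.9,"hand":1},{"x":0,"y":0,"z":0,"ax":0,"ay":0,"az":1.05,"hand":1},{"x":0,"y":0,"z":0,"ax":0,"ay":0,"az":1.15,"hand":1},{"x":0,"y":0,"z":0,"ax":0,"ay":0,"az":1.21,"hand":1},{"x":0,"y":0,"z":0,"ax":0,"ay":0,"az":1.21,"hand":1}]'; python3 look.py l9
```

```text
time_s: 9.4
position: [0.579, 0.007, 0.0532]
tool_rot: [180.0, 0.1, -112.7]
wrist_force: [-1.3, 2.6, 6.7]
grip_width: 0.141
9.5 [0.57900592 0.00693207 0.0531529 ] [ 1.79970278e+02  1.07223592e-01 -1.12660610e+02] [-0.84151369  2.61456787  7.91082388] [0.57640398 0.22206846 0.03785833] 0.14642969898295458
```

View pics/l9.png

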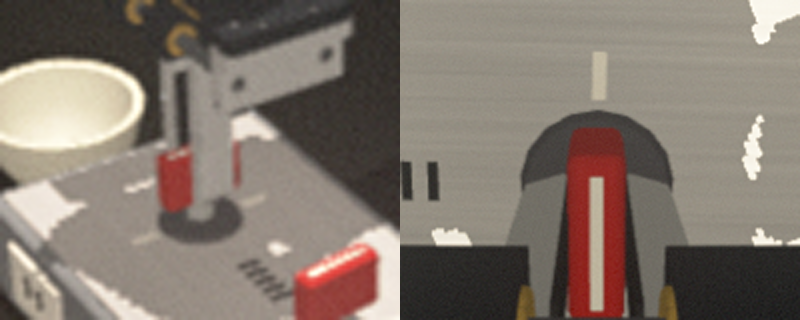

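The wing has turned about 88° and lines up with the tick at column ~600. I'll ease it up 4.5 mm into the notch while still holding, then open.

```bash
python3 -m crank '[{"x":0,"y":0,"z":-0.002,"ax":0,"ay":0,"az":0,"hand":1},{"x":0,"y":0,"z":-0.004,"ax":0,"ay":0,"az":0,"hand":1},{"x":0,"y":0,"z":-0.0045,"ax":0,"ay":0,"az":0,"hand":1},{"x":0,"y":0,"z":-0.0045,"ax":0,"ay":0,"az":0,"hand":0.6},{"x":0,"y":0,"z":-0.0045,"ax":0,"ay":0,"az":0,"hand":0.3},{"x":0,"y":0,"z":-0.0045,"ax":0,"ay":0,"az":0,"hand":0},{"x":0,"y":0,"z":-0.0045,"ax":0,"ay":0,"az":0,"hand":0},{"x":0,"y":0,"z":-0.0045,"ax":0,"ay":0,"az":0,"hand":0}]'; python3 look.py l10
```

```text
time_s: 10.5
position: [0.5787, 0.0059, 0.0569]
tool_rot: [180.0, -0.0, -112.6]
wrist_force: [0.1, -0.2, -0.5]
grip_width: 0.496
10.6 [0.57876827 0.00591439 0.05702464] [ 1.79994921e+02 -8.21654171e-04 -1.12644315e+02] [-1.12233019  0.59936069 -0.06086386] [0.03643622 0.17434947 0.00550986] 0.500971375354469
```

View pics/l10.png

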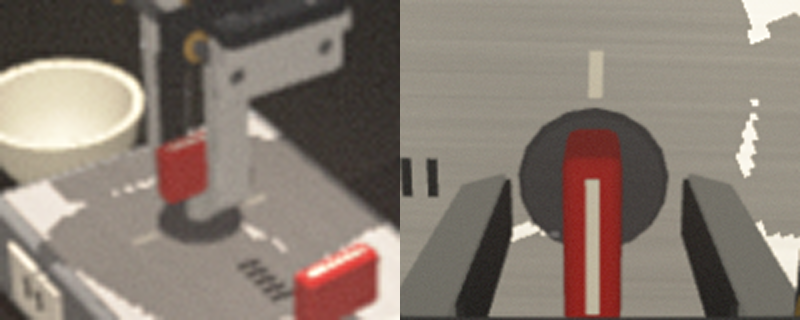

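It's released and the wing stays aligned with the tick. Now I'll lift straight up.

```bash
python3 -m crank '[{"x":0,"y":0,"z":-0.02,"ax":0,"ay":0,"az":0,"hand":0},{"x":0,"y":0,"z":-0.05,"ax":0,"ay":0,"az":0,"hand":0},{"x":0,"y":0,"z":-0.1,"ax":0,"ay":0,"az":0,"hand":0},{"x":0,"y":0,"z":-0.15,"ax":0,"ay":0,"az":0,"hand":0},{"x":0,"y":0,"z":-0.2,"ax":0,"ay":0,"az":0,"hand":0},{"x":0,"y":0,"z":-0.2,"ax":0,"ay":0,"az":0,"hand":0},{"x":0,"y":0,"z":-0.2,"ax":0,"ay":0,"az":0,"hand":0},{"x":0,"y":0,"z":-0.2,"ax":0,"ay":0,"az":0,"hand":0}]'
python3 - <<'E'
from h import *; from workcell import vision,r
np.set_printoptions(precision=4,suppress=True)
im=vision.get_image("scene"); m=vision.camera_model("scene")
print(vision.tip_of("open_head","scene"),vision.look_for("open_head","scene"))
cv2.imwrite("pics/s11.png",cv2.resize(im[110:310,230:500],None,fx=2.8,fy=2.8,interpolation=cv2.INTER_CUBIC)[:,:,::-1])
w=vision.get_image("wrist"); cv2.imwrite("pics/w11.png",w[:,:,::-1]); 
for z in (.103,.0945): print(z,proj(m,[.58,.0065,z]))
print(vision.tip_of("bottle","scene"))
o=r.get_obs();print(o["time_s"],o["position"],o["wrist_force"])
E
```

```text
time_s: 11.6
position: [0.5778, 0.0061, 0.2554]
tool_rot: [179.8, -0.0, -112.6]
wrist_force: [-0.2, -0.2, -0.7]
grip_width: 0.502
[{'at': [298.6, 159.5], 'confidence': 0.9}] [{'bbox': [290.4, 150.2, 310.7, 173.5], 'confidence': 0.67}]
0.103 [[298.2662 156.2108]]
0.0945 [[298.4166 159.7316]]
[{'at': [451.2, 285.9], 'confidence': 0.73}, {'at': [389.7, 275.6], 'confidence': 0.57}, {'at': [451.2, 238.8], 'confidence': 0.55}]
11.85 [0.5785 0.0059 0.2562] [-0.7259  0.0108  0.1714]
```

View pics/s11.png

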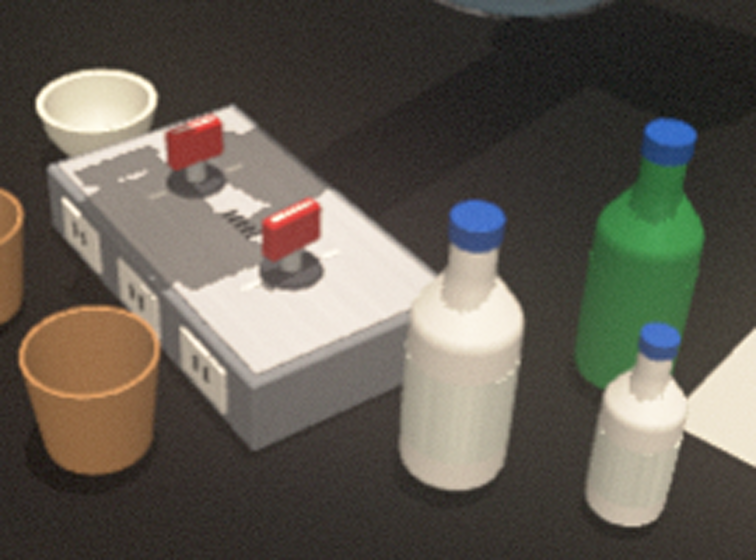

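View pics/w11.png

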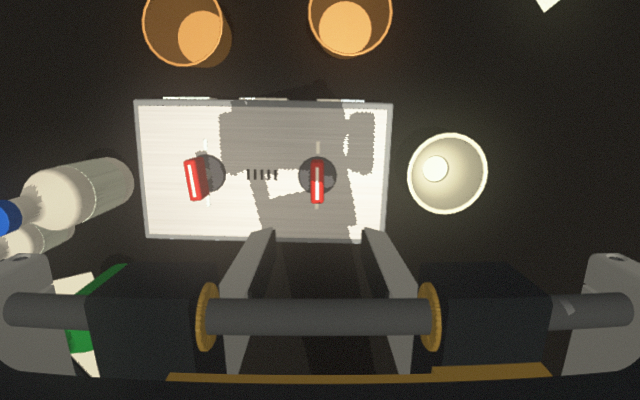

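Both wings stand parallel across the panel. The undone one now projects at (298.6,159.5); a wing at 94.5 mm height should appear at (298.4,159.7). The bottles are upright and the robot is clear of everything, so I'll hand in.

```bash
python3 -c "
from workcell import ticket
print(ticket.finish_job())"
```

```text
the job is handed in; nothing more can be done
None
```

The undone fastener is pushed down, turned about 88° clockwise and released. It stays down by itself. I handed the job in at about 12 s; no verdict is reported.

**Last checks:**
- **Fastener height:** its wing shows at (298.6, 159.5) in the scene picture. A wing at 94.5 mm should show at (298.4, 159.7), and one still undone at row 156.2.
- **Fastener turn:** the wing lines up with the white ticks.
- **Other fastener and bottle:** the other fastener is still across the panel and the white bottle is upright.
- **Robot clear:** the gripper is open and about 150 mm above the wing, with no contact force.

**What failed or disagreed:**
- **First grasp missed:** the gripper closed just above the wing. The cameras showed the fingertips about 35 mm higher than the reported tool position and stated gripper size imply. I went about 31 mm lower by camera, and the second grasp held (opening about 13.6 mm on the 14 mm wing).
- **Rejected move:** the first move command was refused because every row must list all its values. Nothing moved.
- **Early position estimates:** the top and scene cameras differed by 5–10 mm. I used the wrist camera's position, (0.580, 0.0065).

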